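# Lay out a cooling trial

### The job

Set up the cooling trial: put the silver power module in the middle of the aluminium plate, square with its edges, and the black heat sink flat on top of the module, fins up and edges lined up. Stand the transformer midway between the plate and the pale green load box, in line with both; stand the fan upright off the middle of the plate's opposite side (the side away from the load box), broad face towards the plate, and the blue capacitor upright straight behind the plate (off the middle of its edge farthest from the robot), each with a gap of about 3 cm to the plate's edge. Leave the blue bin, the solder spool and the screwdriver where they are.

Things in the scene. Friction and masses are not known exactly. Their poses are not given: they have to be found in the camera images.
- plate: grey aluminium plate fixed to the bench, 80 (x) x 90 (y) x 10 mm high, a small screw in each corner. Origin: centre of the underside, on the bench. Its x axis points to its far edge (away from the robot, within 0.12 rad of the world x), y to its left edge. 'Behind', 'side' and 'middle of the edge' follow the plate's own edges.
- load_box: pale green box fixed to the bench, 80 (x) x 90 (y) x 60 mm high, with black vent slots and a red and a black socket on top. Origin: centre of the underside. Its centre lies on the plate's y axis, 240 to 260 mm from the plate's centre, on the left (+y of the plate) or the right (-y); its yaw is up to 0.12 rad off the plate's
- module: loose silver metal-cased power module with a white label on top, a plain box 60 (x) x 46 (y) x 28 mm high, about 220 g. Origin: centre of the underside, z up. Its 60 mm side may go along either direction of the plate
- heat_sink: loose black finned heat sink, 60 (x, along the fins) x 46 (y) x 20 mm high, about 90 g, flat base down and fins up; it may be gripped as a solid block. Origin: centre of the underside, z up. It fits edge to edge on the module, either way round (half a turn makes no difference)
- transformer: loose small transformer, yellow winding in a dark grey core on a black foot; solid block 40 (x) x 34 (y) x 36 mm high, about 120 g, standing upright. Origin: centre of the underside, z up. Its yaw when placed is free
- fan: loose black square axial fan standing on edge, 25 mm thick (its x, the axis of the blades) x 60 (y) x 60 mm high, about 100 g; may be gripped as a solid block. Origin: centre of the underside, z up. When placed, its x points along the plate's y (either way round), its nearer broad face 30 mm from the plate's edge
- capacitor: loose blue capacitor with a silver top and a white stripe, an upright cylinder 30 mm in diameter x 45 mm high, about 50 g. Origin: centre of the underside, z up. When placed, its wall is 30 mm from the plate's far edge
- blue_bin: bystander: open blue parts bin 80 x 140 x 60 mm high, loose, at the far side of the bench. Origin: centre of the underside
- spool: bystander: white-flanged reel of solder lying flat, 60 mm in diameter x 38 mm high, loose, on the right. Origin: centre of the underside
- screwdriver: bystander: screwdriver with a red handle, 170 mm long, lying loose on the left. Origin: under its middle, on the bench
Things that resemble listed ones, but are neither listed nor needed, are in the scene too. What is shaped like the transformer but pink or red is not meant.

How it is judged:
By the outcome, as a careful person would: the job done as asked, in the order asked, and still so for the second after the job is handed in, with the robot touching nothing.
It also fails if it takes over 136 s, if anything falls off the work surface, if the arm or the gripper's body presses on something with over 40 N, if the wrist force passes 120 N, or if a joint passes its speed limit or range.

### The arm

A 7-joint arm with a two-finger parallel gripper is mounted at the origin on the work surface. World frame = base frame: x ahead of the robot, y to its left, z up, the work surface at z = 0. Lengths are in m, angles in rad, forces in N, time in s.
With the tool pointing down it reaches from about 0.35 to 0.9 m from the base axis. Payload 8.1 kg.
Tool frame: the origin (TCP) lies midway between the tips of the shut fingers; the grasp point (between the pads) lies 19 mm behind it; z points along the fingers, y is the line along which they close (so a half turn about z gives the same grasp; the last joint's range is limited). The gripper opens to 92 mm and grips with 3 to 60 N. Pads are 19 mm wide; open, the fingers measure 130 mm over their backs; the gripper's body (75 mm by 190 mm) begins 47 mm behind the grasp point.
Start: joints at [-1.372, 0.434, 0.025, 1.573, -0.012, 1.134, -0.075], TCP at [0.186, 0.597, 0.227] pointing down, gripper open.
Joint ranges: [-2.62, 2.62], [-0.44, 2.09], [-1.27, 1.32], [0.08, 2.57], [-1.32, 4.46], [0.12, 2], [-2.74, 2.74]. Speed limits (rad/s): [2.22, 2.22, 3.01, 3.01, 3.14, 3.14, 3.14].

### API

Orientations are given as a rotation vector (axis times angle).
In Python, from cell import arm gives the robot as it stands.
- The arm moves only by the tool carry_out, never from a script. Its arguments are lists of equal length, an entry for each row: "claw": the finger opening in cm, from 0 to 9.18; "delta_pos": the shift along the tool's x, y, z in cm, a list of three; "angular": the turn, a rotation vector about the tool's x, y, z in rad, a list of three. In form: {"claw": [claw, ...], "delta_pos": [[dx, dy, dz], ...], "angular": [[ax, ay, az], ...]}. A call has 1 to 20 rows; each row shifts and turns the commanded pose from where the row before left it, along the tool's axes as they then stand; what a row does not reach is not made up. A row lasts 1/10 s, in which the tool goes at most 50 mm and 8.59 degrees, less where a joint would pass 70% of its speed; a pose out of reach is approached as far as the arm can. A call with a gripper value outside its range is refused whole. The fingers move at their own pace and stop on an object; "force" is the grip in N (left out, the last holds). Time passes only in rows, so rows that do not move let the fingers close. It gives the time, the measured TCP pose, the force, the opening and the grip force at its end, in the units of the state.
- arm.observe(): the state, without advancing time (a new reading comes with each control period).
- arm.get_image(name): name is "side" or "top"; returns a dict with "frame" (420x560x3 uint8, red, green, blue), "mtx" (3x3 intrinsics, pixels), "T" (4x4, takes a point from camera to world coordinates). Camera axes: x right, y down, z forward; pixel columns grow to the right and rows downward; lengths in m; the calibration is good to about 2 mm. A picture is of the moment at which its call begins. There is no depth.
- arm.sign_off(): hands the job in; it is judged then, once.
Trained networks look in a picture, given as the dict that the camera call returned (one of the last four; its "shot" number tells which), for a name from the list of things; names that differ only in an ending like _2 or _b are one class to them, and where a whole thing is asked for, a point or a joint stands for the part that bears it (a point fixed in the world has none). Each returns a list of dicts, best first, with "conf" (0 to 1); they miss things now and then, are a little off and sometimes report something else, mostly with a low value. They report only what shows in the picture. A call takes as long as a camera call. They do not tell look-alikes from the thing itself.
- arm.look_for(label, picture): "centre" ([column, row] as shares, 0 to 1, of the picture: columns of its width, rows of its height, amid what is visible of it).
- arm.trace(label, picture): "region" (420x560 bool, what is visible of it) and "centre" ([column, row] as shares, 0 to 1, of the picture: columns of its width, rows of its height, amid what is visible of it).
- arm.place_of(label, picture): "centre" ([column, row] as shares, 0 to 1, of the picture: columns of its width, rows of its height: a listed point, or the origin of a listed thing).
The state is a dict: "clock": time; "joints": joint angles; "dq": joint speeds; "joint_efforts": joint torques, N m; "position": TCP position; "ee_rot": TCP orientation; "force": force on the tool from outside, world axes, zero at the start; "ft_torque": the same for the moment, N m; "width": opening from 0.0 (shut) to 1.0 (fully open); "gripper_force": force on a finger pad.
Only numpy, scipy, OpenCV 4.12 (cv2) and the standard library are available. Lean on these libraries where they do the work, as an engineer would, in place of code of your own. Each camera call takes 0.05 s, during which the arm holds its last target. There are 200 camera calls.

## Working session

There is one attempt and no reset: what is moved stays moved. The work goes in short steps, Python scripts to look and compute and a tool call to move; the robot and the scene stay as the last step left them, time stands still between calls to the robot, and variables do not carry over. Pictures are saved under pics/ and viewed, at most 14 in all, crops included, and the job is handed in when it is done.

Besides the shell and the picture viewer there is one more tool, called after "Call:" in YAML: its name, and indented under it one key for each argument. carry_out: Moves the arm, as the interface text tells. Its arguments: {"type":"object","properties":{"claw":{"type":"array","items":{"type":"number"}},"delta_pos":{"type":"array","items":{"type":"array","items":{"type":"number"}}},"angular":{"type":"array","items":{"type":"array","items":{"type":"number"}}},"force":{"type":"number"}},"required":["claw","delta_pos","angular"]}

```bash
ls; mkdir -p pics; python3 - <<'E'
from cell import arm
import cv2,numpy as np
for n in("top","side"):
    p=arm.get_image(n); cv2.imwrite(f"pics/{n}0.png",p["frame"][:,:,::-1]); np.savez(f"{n}.npz",mtx=p["mtx"],T=p["T"]);print(n,p["mtx"].round(1).tolist(),p["T"].round(4).tolist())
    for l in "plate load_box module heat_sink transformer fan capacitor blue_bin spool screwdriver".split():
        print(l,[(np.round(np.array(d["centre"])*[560,420],1).tolist(),round(d["conf"],2)) for d in arm.place_of(l,p)])
print(arm.observe())
E
```

```text
pics
top [[476.6, 0.0, 265.6], [0.0, 476.6, 216.6], [0.0, 0.0, 1.0]] [[0.0246, -0.9842, 0.1756, 0.3762], [-0.9997, -0.0232, 0.0101, -0.0245], [-0.0059, -0.1758, -0.9844, 1.1123], [0.0, 0.0, 0.0, 1.0]]
plate [([313.9, 214.2], 0.72)]
load_box [([202.7, 209.2], 0.96)]
module [([316.5, 213.8], 0.7)]
heat_sink [([115.1, 266.4], 0.61)]
transformer [([362.9, 250.9], 0.9), ([400.1, 269.0], 0.74), ([427.0, 306.6], 0.56), ([440.7, 266.3], 0.55)]
fan [([422.4, 217.9], 0.91), ([259.7, 256.3], 0.62)]
capacitor [([260.4, 256.9], 0.47)]
blue_bin [([258.6, 139.1], 0.85)]
spool [([362.2, 150.1], 0.88)]
screwdriver [([162.8, 144.5], 0.81)]
side [[528.0, 0.0, 281.6], [0.0, 528.0, 207.2], [0.0, 0.0, 1.0]] [[0.7668, -0.4257, 0.4805, -0.0683], [-0.6418, -0.4941, 0.5865, -0.8572], [-0.0122, -0.758, -0.6521, 0.9398], [0.0, 0.0, 0.0, 1.0]]
plate [([296.9, 236.3], 0.96)]
load_box [([238.8, 189.5], 0.87)]
module [([188.7, 154.8], 0.78)]
heat_sink [([160.7, 175.2], 0.76), ([317.3, 178.6], 0.36)]
transformer [([316.6, 307.5], 0.94), ([311.0, 346.4], 0.86), ([303.2, 282.5], 0.68)]
fan [([365.1, 290.4], 0.55)]
cap
[... 151 characters left out ...]
oints': array([-1.37157193,  0.43449797,  0.02503219,  1.57319609, -0.01158578,
        1.13400399, -0.07507018]), 'dq': array([ 2.51436877e-03, -5.67108798e-04,  5.33024386e-04,  9.80338949e-04,
       -8.55948196e-04, -8.63383466e-04,  9.60947730e-05]), 'joint_efforts': array([ 2.03528216e-04, -6.67690444e+01,  9.83672664e-01, -3.14817274e+01,
       -6.07980229e-02,  3.27057706e-02,  2.67545107e-05]), 'position': array([0.18584165, 0.59674719, 0.22674499]), 'ee_rot': array([4.72422362e-01, 3.10582714e+00, 5.83152134e-05]), 'force': array([-0.60817872, -0.94028717, -0.34617243]), 'ft_torque': array([-0.00817074, -0.07433906, -0.01980498]), 'gripper_force': 0.0, 'width': 0.9947575993970036}
```

View pics/top0.png

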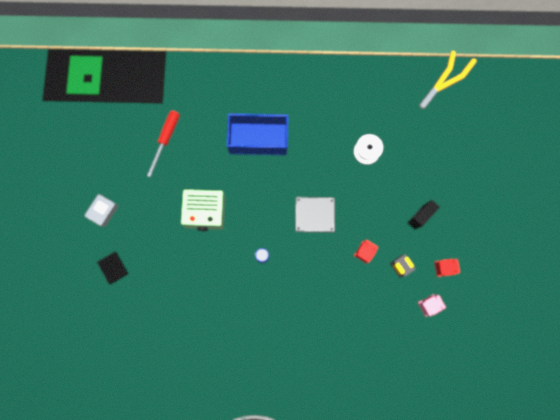

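View pics/side0.png

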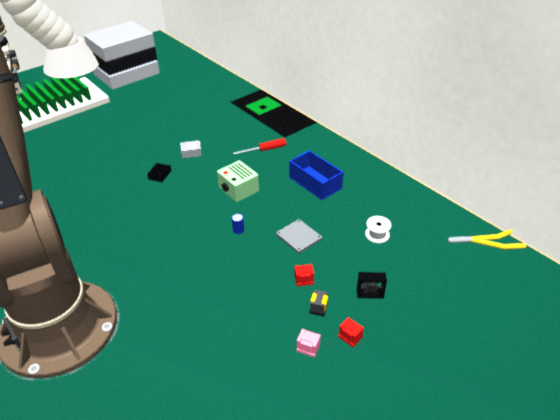

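Module candidates in the top view: (100,210) silver with a label, and the plate (315,214), which is too big and fixed. Heat sink: (113,268), with the dark mat/green board at (85,75) as a false match. Transformer: yellow/grey at (403,266), with red (367,251), red (448,267) and pink (432,305) as look-alikes. Fan: (424,215). Capacitor: (262,256). Next I fit the poses and check the choices in a crop.

```bash
cat > h.py <<'E'
from cell import arm
import cv2,numpy as np
from scipy.optimize import minimize
from scipy.spatial.transform import Rotation as Ro
D=dict(plate=(80,90,10),load_box=(80,90,60),module=(60,46,28),heat_sink=(60,46,20),transformer=(40,34,36),fan=(25,60,60),capacitor=(30,30,45))
def pts(l,q,z0=0):
    a,b,h=np.array(D[l])/1000
    if l=="capacitor":
        t=np.linspace(0,2*np.pi,24,endpoint=False);xy=np.c_[np.cos(t),np.sin(t)]*a/2
    else: xy=np.array([[1,1],[1,-1],[-1,-1],[-1,1]])*[a/2,b/2]
    c,s=np.cos(q[2]),np.sin(q[2]); xy=xy@np.array([[c,s],[-s,c]])+q[:2]
    return np.vstack([np.c_[xy,0*xy[:,0]+z] for z in(z0,z0+h)])
def proj(p,P):
    c=(P-p["T"][:3,3])@p["T"][:3,:3]; u=c@p["mtx"].T; return u[:,:2]/u[:,2:]
def back(p,uv,z):
    d=p["T"][:3,:3]@np.linalg.inv(p["mtx"])@[*uv,1]; o=p["T"][:3,3]; return (o+d*(z-o[2])/d[2])[:2]
S=6
def cost(l,q,z0,obs):
    r=0
    for p,m,(x0,y0) in obs:
        u=(proj(p,pts(l,q,z0))+.5-[x0,y0])*S*16
        im=np.zeros(m.shape,np.uint8); cv2.fillConvexPoly(im,cv2.convexHull(u.round().astype(np.int32)),1,shift=4)
        r+=1-(im&m).sum()/max((im|m).sum(),1)
    return r/len(obs)
def fit(l,near,ps,z0=0,yaws=None):
    """near: approx world xy; ps: pictures"""
    obs=[]
    for p in ps:
        e=proj(p,np.array([[*near,z0+D[l][2]/2000]]))[0]
        c=[d for d in arm.trace(l,p) if np.hypot(*(np.array(d["centre"])*[560,420]-e))<14]
        if not c: print("no",l,p["mtx"][0,0]);continue
        x0,y0=np.maximum((e-50).astype(int),0)
        m=c[0]["region"][y0:y0+100,x0:x0+100].astype(np.float32)
        m=(cv2.resize(m,None,fx=S,fy=S,interpolation=cv2.INTER_LINEAR)>.5).astype(np.uint8)
        obs.append((p,m,(x0,y0)))
    if not obs: return None
    best=None
    for y in (yaws if yaws is not None else np.arange(-1.5,1.6,.5)):
        r=minimize(lambda v:cost(l,v*[.01,.01,.1],z0,obs),[near[0]*100,near[1]*100,y*10],method="Nelder-Mead",options=dict(initial_simplex=np.array([near[0]*100,near[1]*100,y*10])+np.vstack([np.zeros(3),np.eye(3)*[1,1,2]]),xatol=.005,fatol=1e-4))
        if best is None or r.fun<best.fun: best=r
    q=best.x*[.01,.01,.1]
    each=[minimize(lambda v:cost(l,[*(v*.01),q[2]],z0,[o]),q[:2]*100,method="Nelder-Mead").x.round(2).tolist() for o in obs]
    print(l,"xy mm",(q[:2]*1000).round(1),"yaw",q[2].round(3),"cost",round(best.fun,3),"per view cm",each)
    return q
def go(xyz,phi):
    """deltas: first turn about tool z, then shift in tool axes (cm). phi: world angle wanted for tool y (mod pi)"""
    s=arm.observe();R=Ro.from_rotvec(s["ee_rot"]).as_matrix();p=s["position"]
    cur=np.arctan2(R[1,1],R[0,1]); d=(phi-cur+np.pi/2)%np.pi-np.pi/2
    # desired rot: tool z down, y at cur+d
    a=cur+d; y=np.array([np.cos(a),np.sin(a),0]);z=np.array([0,0,-1.]);Rd=np.c_[np.cross(y,z),y,z]
    print("t",round(s["clock"],2),"pos",p.round(4),"phi",round(cur,3),"tilt",R[:,2].round(3),"j7",s["joints"][6].round(2),"w",round(s["width"]*9.18,2),"gf",round(s["gripper_force"],1))
    print("  turn rotvec",Ro.from_matrix(R.T@Rd).as_rotvec().round(3)," then cm",(Rd.T@(np.array(xyz)-p)*100).round(2), "alt turn",round(-d-np.sign(-d)*np.pi,3))
E
python3 - <<'E'
from h import *
t,s=arm.get_image("top"),arm.get_image("side"); out={}
px=dict(plate=(315,214),load_box=(203,208),module=(100,210),heat_sink=(113,268),transformer=(403,266),fan=(424,215),capacitor=(262,256))
for l,u in px.items():
    n=back(t,u,D[l][2]/2000); q=fit(l,n,[t,s],yaws=[-.1,.1] if l in("plate","load_box") else [0] if l=="capacitor" else None)
    if q is not None: out[l]=q
np.savez("poses.npz",**out)
im=t["frame"][:,:,::-1].copy()
big=cv2.resize(im,None,fx=4,fy=4,interpolation=cv2.INTER_CUBIC)
for l,q in out.items():
    h=cv2.convexHull(((proj(t,pts(l,q))+.5)*4).astype(np.int32)); cv2.polylines(big,[h],True,(255,0,255),1)
A=big[4*180:4*300,4*80:4*180]; B=big[4*180:4*320,4*345:4*465]
cv2.imwrite("pics/c1.png",np.hstack([cv2.copyMakeBorder(A,0,80,0,0,0),B])[:560,:800])
go([*out["module"][:2],.2],out["module"][2]+np.pi/2)
E
```

```text
plate xy mm [ 582.  -128.8] yaw 0.011 cost 0.048 per view cm [[58.23, -12.83], [58.14, -13.0]]
load_box xy mm [582.5 131.4] yaw -0.025 cost 0.053 per view cm [[58.23, 13.16], [58.19, 13.0]]
module xy mm [578.9 373.6] yaw -0.502 cost 0.122 per view cm [[57.89, 37.36], [57.97, 37.53]]
heat_sink xy mm [446.  337.5] yaw 0.553 cost 0.1 per view cm [[44.56, 33.76], [44.56, 33.56]]
transformer xy mm [ 464.7 -328.5] yaw 0.639 cost 0.097 per view cm [[46.46, -32.78], [46.5, -33.03]]
fan xy mm [ 582.4 -375.2] yaw 0.817 cost 0.087 per view cm [[58.28, -37.48], [58.04, -37.57]]
capacitor xy mm [480.8  -6.2] yaw 0.067 cost 0.137 per view cm [[48.09, -0.61], [48.08, -0.64]]
t 1.9 pos [0.1858 0.5967 0.2267] phi 1.269 tilt [ 0. -0. -1.] j7 -0.08 w 9.21 gf 0.0
  turn rotvec [-0.   0.   0.2]  then cm [-45.2   -0.65   2.67] alt turn -2.941
```

View pics/c1.png

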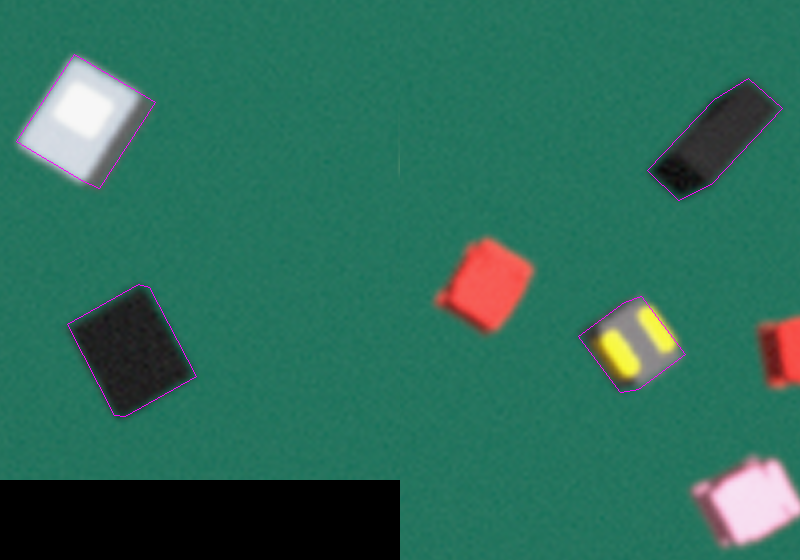

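The crop confirms it: silver module with white label at left, black heat sink below it, yellow/grey transformer between the red and pink look-alikes, and the fan at upper right. The fitted outlines match all four.

Call:
carry_out:
  claw: [9,9,9,9,9,9,9,9,9,9,9,9,9,9,9,9]
  delta_pos:
    - [0,0,0]
    - [0,0,0]
    - [-3.77,-0.05,1.05]
    - [-3.77,-0.05,1.05]
    - [-3.77,-0.05,1.05]
    - [-3.77,-0.05,1.05]
    - [-3.77,-0.05,1.05]
    - [-3.77,-0.05,1.05]
    - [-3.77,-0.05,1.05]
    - [-3.77,-0.05,1.05]
    - [-3.77,-0.05,1.05]
    - [-3.77,-0.05,1.05]
    - [-3.77,-0.05,1.05]
    - [-3.73,-0.1,1.05]
    - [0,0,0]
    - [0,0,0]
  angular:
    - [0,0,0.1]
    - [0,0,0.1]
    - [0,0,0]
    - [0,0,0]
    - [0,0,0]
    - [0,0,0]
    - [0,0,0]
    - [0,0,0]
    - [0,0,0]
    - [0,0,0]
    - [0,0,0]
    - [0,0,0]
    - [0,0,0]
    - [0,0,0]
    - [0,0,0]
    - [0,0,0]
  force: 25

```text
clock: 3.5
position: [0.5796, 0.3724, 0.1001]
ee_rot: [-0.784, -3.042, 0.001]
force: [0.3, 0.5, 0.3]
width: 0.978
gripper_force: 0.0
```

Call:
carry_out:
  claw: [9,9,9,9,9,9,9,3,3,3,3,3,3,3]
  delta_pos:
    - [0.12,0.07,2]
    - [0,0,2]
    - [0,0,2]
    - [0,0,1.7]
    - [0,0,1.0]
    - [0,0,0.7]
    - [0,0,0]
    - [0,0,0]
    - [0,0,0]
    - [0,0,0]
    - [0,0,0]
    - [0,0,0]
    - [0,0,0]
    - [0,0,0]
  angular:
    - [0,0,0]
    - [0,0,0]
    - [0,0,0]
    - [0,0,0]
    - [0,0,0]
    - [0,0,0]
    - [0,0,0]
    - [0,0,0]
    - [0,0,0]
    - [0,0,0]
    - [0,0,0]
    - [0,0,0]
    - [0,0,0]
    - [0,0,0]

```text
clock: 4.9
position: [0.5783, 0.3748, 0.0068]
ee_rot: [0.78, 3.043, 0.0]
force: [-0.2, -1.0, 1.0]
width: 0.5
gripper_force: 25.0
```

```bash
python3 - <<'E'
from h import *
go([.579,.3736,.006],1.069)
t=arm.get_image("top")
# refine plate & box by colour
f=cv2.resize(t["frame"],None,fx=6,fy=6,interpolation=cv2.INTER_CUBIC).astype(int)
for l,(u,v),z in (("plate",(315,214),.01),):
    R=f[(v-30)*6:(v+30)*6,(u-35)*6:(u+35)*6]; m=((R[:,:,0]>95)).astype(np.uint8)
    c=max(cv2.findContours(m,0,2)[0],key=cv2.contourArea)
    r=cv2.boxPoints(cv2.minAreaRect(cv2.convexHull(c)))/6+[u-35,v-30]-.5+.5/6
    w=np.array([back(t,x,z) for x in r]); print(l,(w*1000).round(1).tolist(),(w.mean(0)*1000).round(1))
    e=np.roll(w,-1,0)-w; print(np.hypot(*e.T).round(4),np.arctan2(e[:,1],e[:,0])%(np.pi/2))
E
```

```text
t 4.9 pos [0.5783 0.3748 0.0068] phi 1.069 tilt [ 0.  0. -1.] j7 0.5 w 4.59 gf 25.0
  turn rotvec [ 0.  0. -0.]  then cm [-0.12 -0.07  0.08] alt turn 3.142
plate [[623.9, -80.5], [626.1, -175.5], [540.8, -175.4], [538.6, -81.7]] [ 582.3 -128.3]
[0.095  0.0852 0.0937 0.0853] [0.02326253 1.56990274 0.02371735 0.01389703]
```

Call:
carry_out:
  claw: [3,3,3,3,3,3,3,3,3,3,3,3,3,3,3,3,3,3,3,3]
  delta_pos:
    - [0,0,-2]
    - [0,0,-3.5]
    - [0,0,-3.5]
    - [0,0,-3]
    - [0,-2,0]
    - [0,-3.6,0]
    - [0,-3.6,0]
    - [0,-3.6,0]
    - [0,-3.6,0]
    - [0,-3.6,0]
    - [0,-3.6,0]
    - [0,-3.6,0]
    - [0,-3.6,0]
    - [0,-3.6,0]
    - [0,-3.6,0]
    - [0,-3.6,0]
    - [0,-3.6,0]
    - [0,-3.6,0]
    - [-0.07,-1.54,0]
    - [0,0,0]
  angular:
    - [0,0,-0.126]
    - [0,0,-0.126]
    - [0,0,-0.127]
    - [0,0,-0.127]
    - [0,0,0]
    - [0,0,0]
    - [0,0,0]
    - [0,0,0]
    - [0,0,0]
    - [0,0,0]
    - [0,0,0]
    - [0,0,0]
    - [0,0,0]
    - [0,0,0]
    - [0,0,0]
    - [0,0,0]
    - [0,0,0]
    - [0,0,0]
    - [0,0,0]
    - [0,0,0]

```text
clock: 6.95
position: [0.5804, -0.132, 0.1264]
ee_rot: [-0.001, -3.141, 0.002]
force: [-0.0, 0.4, -1.3]
width: 0.502
gripper_force: 25.0
```

```bash
python3 - <<'E'
from h import *
go([.581,-.1286,.018],1.575)
E
```

```text
t 6.95 pos [ 0.5804 -0.132   0.1264] phi 1.57 tilt [-0.001 -0.001 -1.   ] j7 1.71 w 4.61 gf 25.0
  turn rotvec [-0.001 -0.001 -0.005]  then cm [-0.06  0.34 10.84] alt turn 3.137
```

Call:
carry_out:
  claw: [3,3,3,3,3,3]
  delta_pos:
    - [0,0,2.8]
    - [0,0,2.8]
    - [0,0,2.8]
    - [0,0,1.2]
    - [0,0,0]
    - [0,0,0]
  angular:
    - [0,0,0]
    - [0,0,0]
    - [0,0,0]
    - [0,0,0]
    - [0,0,0]
    - [0,0,0]

```text
clock: 7.55
position: [0.5817, -0.1279, 0.0315]
ee_rot: [-0.008, 3.141, 0.0]
force: [-0.2, -0.6, -1.8]
width: 0.5
gripper_force: 25.0
```

```bash
python3 - <<'E'
from h import *
go([.581,-.1286,.0175],1.575)
t,s=arm.get_image("top"),arm.get_image("side")
z=arm.observe()["position"][2]-.0068
fit("module",[.582,-.128],[s,t],z0=z,yaws=[0])
E
```

```text
t 7.55 pos [ 0.5817 -0.1279  0.0315] phi 1.576 tilt [ 0.001  0.    -1.   ] j7 1.71 w 4.59 gf 25.0
  turn rotvec [0.    0.001 0.001]  then cm [ 0.07 -0.07  1.4 ] alt turn -3.141
no module 476.615611789198
module xy mm [ 570.8 -121.8] yaw 0.861 cost 0.43 per view cm [[57.08, -12.18]]
```

Call:
carry_out:
  claw: [3,3,3,3,3,6.5,6.5,6.5,6.5,6.5,6.5,6.5,6.5]
  delta_pos:
    - [0.05,-0.05,0.5]
    - [0,0,0.5]
    - [0,0,0.3]
    - [0,0,0.15]
    - [0,0,0]
    - [0,0,0]
    - [0,0,0]
    - [0,0,0]
    - [0,0,-2]
    - [0,0,-4]
    - [0,0,-4]
    - [0,0,-4]
    - [0,0,0]
  angular:
    - [0,0,0]
    - [0,0,0]
    - [0,0,0]
    - [0,0,0]
    - [0,0,0]
    - [0,0,0]
    - [0,0,0]
    - [0,0,0]
    - [0,0,0]
    - [0,0,0]
    - [0,0,0]
    - [0,0,0]
    - [0,0,0]

```text
clock: 9.05
position: [0.5839, -0.1297, 0.1618]
ee_rot: [-0.006, 3.132, -0.002]
force: [1.3, 0.2, -0.4]
width: 0.708
gripper_force: 0.0
```

```bash
python3 - <<'E'
from h import *
q=np.load("poses.npz")["heat_sink"]
go([*q[:2],.1],q[2]+np.pi/2)
E
```

```text
t 9.05 pos [ 0.5839 -0.1297  0.1618] phi 1.575 tilt [ 0.009 -0.001 -1.   ] j7 1.71 w 6.5 gf 0.0
  turn rotvec [-0.004  0.009 -0.549]  then cm [-12.81  46.99   6.18] alt turn 2.592
```

Call:
carry_out:
  claw: [9,9,9,9,9,9,9,9,9,9,9,9,9,9,9,9,9,9,9,9]
  delta_pos:
    - [0.97,3.34,0]
    - [0.97,3.34,0]
    - [0.97,3.34,0]
    - [0.97,3.34,0]
    - [0.97,3.34,0]
    - [0.97,3.34,0]
    - [0.97,3.34,0]
    - [0.97,3.34,0]
    - [0.97,3.34,0]
    - [0.97,3.34,0]
    - [0.97,3.34,0]
    - [0.97,3.34,0]
    - [0.97,3.34,0]
    - [0.95,3.33,0]
    - [0,0,1.5]
    - [0,0,2]
    - [0,0,2]
    - [0,0,1]
    - [0,0,0]
    - [0,0,0]
  angular:
    - [0,0,0]
    - [0,0,0]
    - [0,0,0]
    - [0,0,0]
    - [0,0,0]
    - [0,0,0]
    - [0,0,0]
    - [0,0,0]
    - [0,0,0]
    - [0,0,0]
    - [0,0,0]
    - [0,0,0]
    - [0,0,0]
    - [0,0,0]
    - [0,0,-0.137]
    - [0,0,-0.137]
    - [0,0,-0.137]
    - [0,0,-0.138]
    - [0,0,0]
    - [0,0,0]

```text
clock: 11.05
position: [0.4429, 0.3377, 0.091]
ee_rot: [0.851, -3.023, -0.0]
force: [0.5, -0.2, -0.3]
width: 0.981
gripper_force: 0.0
```

```bash
python3 - <<'E'
from h import *
q=np.load("poses.npz")["heat_sink"]
t,s=arm.get_image("top"),arm.get_image("side")
fit("module",[.582,-.128],[t,s],z0=.01,yaws=[0])
big=cv2.resize(t["frame"][180:250,280:350,::-1],None,fx=8,fy=8,interpolation=cv2.INTER_CUBIC); cv2.imwrite("pics/m1.png",big)
go([*q[:2],.005],q[2]+np.pi/2)
E
```

```text
module xy mm [ 580.2 -129.7] yaw 0.013 cost 0.055 per view cm [[58.02, -12.97], [57.9, -13.01]]
t 11.25 pos [0.4433 0.3382 0.0919] phi 2.122 tilt [ 0.001  0.001 -1.   ] j7 1.23 w 8.99 gf 0.0
  turn rotvec [ 0.     0.001 -0.002]  then cm [-0.19 -0.2   8.69] alt turn 3.14
```

View pics/m1.png

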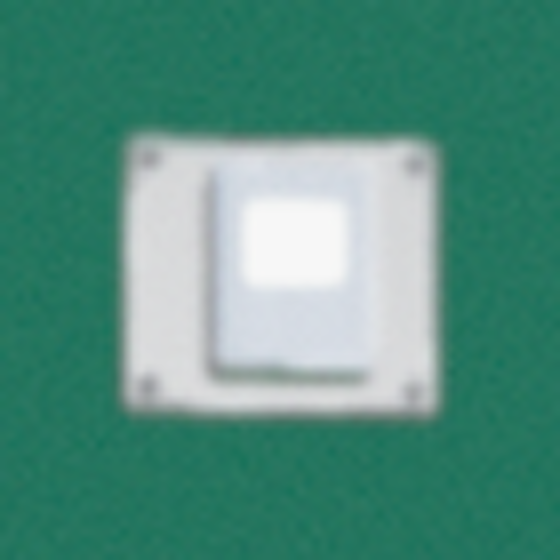

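Module sits on the plate (plate cols 125–440, module 212–375 in the crop), square and about 2 mm from the centre. On to the heat sink.

Call:
carry_out:
  claw: [9,9,9,9,9,9,9,3,3,3,3,3,3,3]
  delta_pos:
    - [-0.19,-0.2,2]
    - [0,0,2]
    - [0,0,2]
    - [0,0,1.4]
    - [0,0,0.8]
    - [0,0,0.45]
    - [0,0,0]
    - [0,0,0]
    - [0,0,0]
    - [0,0,0]
    - [0,0,0]
    - [0,0,0]
    - [0,0,0]
    - [0,0,0]
  angular:
    - [0,0,0]
    - [0,0,0]
    - [0,0,0]
    - [0,0,0]
    - [0,0,0]
    - [0,0,0]
    - [0,0,0]
    - [0,0,0]
    - [0,0,0]
    - [0,0,0]
    - [0,0,0]
    - [0,0,0]
    - [0,0,0]
    - [0,0,0]
  force: 15

```text
clock: 12.65
position: [0.4457, 0.3372, 0.0048]
ee_rot: [-0.858, 3.022, 0.0]
force: [0.1, -0.1, 1.7]
width: 0.5
gripper_force: 15.0
```

```bash
cat >> h.py <<'E'
def avg(n=4):
    P=[]
    for i in range(n):
        arm.get_image("side"); P.append(arm.observe()["position"])
    P=np.array(P); print("avg",P.mean(0).round(4),"sd",P.std(0).round(4)); return P.mean(0)
E
python3 - <<'E'
from h import *
q=np.load("poses.npz")["heat_sink"]
p=avg(); go([*q[:2],.006],q[2]+np.pi/2)
phi=q[2]+np.pi/2; print("offset along tool x mm", (q[:2]-p[:2])@[-np.sin(phi),np.cos(phi)]*-1000*-1, "tool y",(q[:2]-p[:2])@[np.cos(phi),np.sin(phi)]*1000)
E
```

```text
avg [0.4457 0.3372 0.0048] sd [0. 0. 0.]
t 12.85 pos [0.4457 0.3372 0.0048] phi 2.124 tilt [ 0.  0. -1.] j7 1.19 w 4.58 gf 15.0
  turn rotvec [ 0.  0. -0.]  then cm [-0.04  0.   -0.12] alt turn 3.141
offset along tool x mm -0.42510993224097243 tool y 0.01724468902508822
```

Call:
carry_out:
  claw: [3,3,3,3,3,3,3,3,3,3,3,3,3,3,3,3,3,3,3,3]
  delta_pos:
    - [0,0,-2]
    - [0,0,-4]
    - [0,0,-3.5]
    - [0,0,-2.5]
    - [-0.945,-3.335,0]
    - [-0.945,-3.335,0]
    - [-0.945,-3.335,0]
    - [-0.945,-3.335,0]
    - [-0.945,-3.335,0]
    - [-0.945,-3.335,0]
    - [-0.945,-3.335,0]
    - [-0.945,-3.335,0]
    - [-0.945,-3.335,0]
    - [-0.945,-3.335,0]
    - [-0.945,-3.335,0]
    - [-0.945,-3.335,0]
    - [-0.95,-3.34,0]
    - [-0.95,-3.34,0]
    - [0,0,0]
    - [0,0,0]
  angular:
    - [0,0,0.137]
    - [0,0,0.137]
    - [0,0,0.137]
    - [0,0,0.138]
    - [0,0,0]
    - [0,0,0]
    - [0,0,0]
    - [0,0,0]
    - [0,0,0]
    - [0,0,0]
    - [0,0,0]
    - [0,0,0]
    - [0,0,0]
    - [0,0,0]
    - [0,0,0]
    - [0,0,0]
    - [0,0,0]
    - [0,0,0]
    - [0,0,0]
    - [0,0,0]

```text
clock: 14.85
position: [0.5796, -0.1302, 0.1243]
ee_rot: [0.003, -3.141, -0.0]
force: [0.1, 0.7, -0.9]
width: 0.499
gripper_force: 15.0
```

Call:
carry_out:
  claw: [3,3,3,3,3,3]
  delta_pos:
    - [0,0,2]
    - [0,0,2]
    - [0,0,1.7]
    - [0,0,0]
    - [0,0,0]
    - [0,0,0]
  angular:
    - [0,0,0]
    - [0,0,0]
    - [0,0,0]
    - [0,0,0]
    - [0,0,0]
    - [0,0,0]

```text
clock: 15.45
position: [0.5806, -0.1288, 0.0687]
ee_rot: [-0.008, 3.14, 0.0]
force: [-0.2, 0.0, -0.4]
width: 0.5
gripper_force: 15.0
```

```bash
python3 - <<'E'
from h import *
avg(2); go([.580,-.1293,.0433],1.575)
E
```

```text
avg [ 0.5807 -0.1291  0.0688] sd [0.     0.0001 0.    ]
t 15.55 pos [ 0.5806 -0.1291  0.0688] phi 1.575 tilt [ 0.002 -0.    -1.   ] j7 1.71 w 4.61 gf 15.0
  turn rotvec [-0.     0.002  0.   ]  then cm [ 0.06 -0.02  2.55] alt turn -3.141
```

Call:
carry_out:
  claw: [3,3,3,3,3,3,6.5,6.5,6.5,6.5,6.5,6.5,6.5,6.5]
  delta_pos:
    - [0.06,-0.02,1]
    - [0,0,1]
    - [0,0,0.45]
    - [0,0,0.12]
    - [0,0,0]
    - [0,0,0]
    - [0,0,0]
    - [0,0,0]
    - [0,0,0]
    - [0,0,-2]
    - [0,0,-3.5]
    - [0,0,-3.5]
    - [0,0,-2]
    - [0,0,0]
  angular:
    - [0,0,0]
    - [0,0,0]
    - [0,0,0]
    - [0,0,0]
    - [0,0,0]
    - [0,0,0]
    - [0,0,0]
    - [0,0,0]
    - [0,0,0]
    - [0,0,0]
    - [0,0,0]
    - [0,0,0]
    - [0,0,0]
    - [0,0,0]

```text
clock: 16.95
position: [0.5814, -0.1299, 0.1552]
ee_rot: [-0.006, 3.136, -0.001]
force: [0.5, 0.9, -0.1]
width: 0.707
gripper_force: 0.0
```

```bash
python3 - <<'E'
from h import *
q=np.load("poses.npz")["transformer"]
go([*q[:2],.1],q[2]+np.pi/2); go([*q[:2],.1],q[2])
E
```

```text
t 16.95 pos [ 0.5814 -0.1299  0.1552] phi 1.575 tilt [ 0.006 -0.001 -1.   ] j7 1.71 w 6.49 gf 0.0
  turn rotvec [-0.003  0.005 -0.635]  then cm [21.21 -8.99  5.52] alt turn 2.507
t 16.95 pos [ 0.5814 -0.1299  0.1552] phi 1.575 tilt [ 0.006 -0.001 -1.   ] j7 1.71 w 6.49 gf 0.0
  turn rotvec [0.002 0.006 0.936]  then cm [ -8.99 -21.21   5.52] alt turn -2.205
```

Call:
carry_out:
  claw: [7,7,7,7,7,7,7,7,7,7,7,7,7,7,7,7,7]
  delta_pos:
    - [1.66,-2.84,0]
    - [1.66,-2.84,0]
    - [1.66,-2.84,0]
    - [1.66,-2.84,0]
    - [1.66,-2.84,0]
    - [1.66,-2.84,0]
    - [1.65,-2.83,0]
    - [0,0,0.7]
    - [0,0,0.7]
    - [0,0,0.7]
    - [0,0,0.7]
    - [0,0,0.8]
    - [0,0,0.8]
    - [0,0,0.8]
    - [0,0,0]
    - [0,0,0]
    - [0,0,0]
  angular:
    - [0,0,0]
    - [0,0,0]
    - [0,0,0]
    - [0,0,0]
    - [0,0,0]
    - [0,0,0]
    - [0,0,0]
    - [0,0,0.134]
    - [0,0,0.134]
    - [0,0,0.134]
    - [0,0,0.134]
    - [0,0,0.134]
    - [0,0,0.133]
    - [0,0,0.133]
    - [0,0,0]
    - [0,0,0]
    - [0,0,0]

```text
clock: 18.65
position: [0.4641, -0.3288, 0.1001]
ee_rot: [1.407, 2.809, -0.0]
force: [-0.2, 0.1, -1.3]
width: 0.765
gripper_force: 0.0
```

```bash
python3 - <<'E'
from h import *
q=np.load("poses.npz")["transformer"]
t,s=arm.get_image("top"),arm.get_image("side")
fit("heat_sink",[.581,-.129],[t,s],z0=.038,yaws=[0])
im=np.hstack([cv2.resize(p["frame"][r:r+70,c:c+70,::-1],None,fx=5.6,fy=5.6,interpolation=cv2.INTER_CUBIC) for p,r,c in((t,180,280),(s,190,265))]); cv2.imwrite("pics/m2.png",im)
go([*q[:2],.006],q[2])
E
```

```text
no heat_sink 528.0369819507401
heat_sink xy mm [ 578.6 -129.9] yaw 0.014 cost 0.058 per view cm [[57.86, -12.99]]
t 18.85 pos [ 0.4642 -0.3289  0.1003] phi 0.64 tilt [ 0.001 -0.    -1.   ] j7 1.34 w 6.97 gf 0.0
  turn rotvec [0.    0.    0.001]  then cm [-0.    0.06  9.43] alt turn -3.14
```

View pics/m2.png

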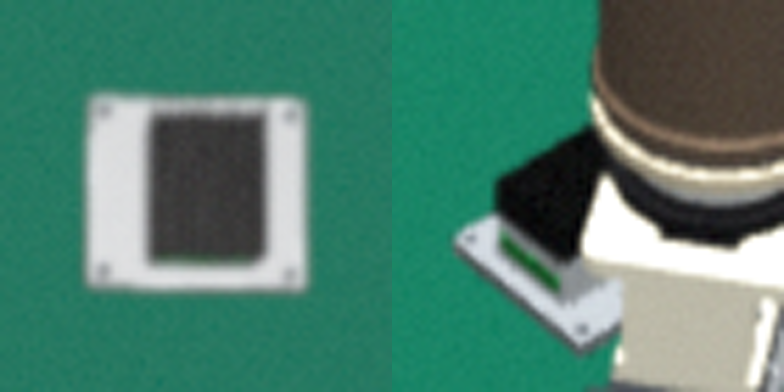

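The heat sink sits flat on the module with edges lined up (top crop cols 150–265; side crop shows it flush over the module). Now the transformer.

Call:
carry_out:
  claw: [7,7,7,7,7,7,7,3,3,3,3,3,3,3]
  delta_pos:
    - [0,0.06,2]
    - [0,0,2]
    - [0,0,2]
    - [0,0,1.6]
    - [0,0,1.0]
    - [0,0,0.5]
    - [0,0,0]
    - [0,0,0]
    - [0,0,0]
    - [0,0,0]
    - [0,0,0]
    - [0,0,0]
    - [0,0,0]
    - [0,0,0]
  angular:
    - [0,0,0]
    - [0,0,0]
    - [0,0,0]
    - [0,0,0]
    - [0,0,0]
    - [0,0,0]
    - [0,0,0]
    - [0,0,0]
    - [0,0,0]
    - [0,0,0]
    - [0,0,0]
    - [0,0,0]
    - [0,0,0]
    - [0,0,0]

```text
clock: 20.25
position: [0.4648, -0.3284, 0.0094]
ee_rot: [1.411, 2.806, 0.0]
force: [0.2, 1.5, 5.6]
width: 0.441
gripper_force: 14.9
```

```bash
python3 - <<'E'
from h import *
d=np.load("poses.npz"); P,B=d["plate"],d["load_box"]; print((P+B)[:2]/2)
go([.5823,.0013,.01],.64)
go([.5823,.0013,.01],1.575)
E
```

```text
[0.58227274 0.00132123]
t 20.25 pos [ 0.4648 -0.3284  0.0094] phi 0.639 tilt [ 0.001 -0.    -1.   ] j7 1.38 w 4.05 gf 14.9
  turn rotvec [ 0.     0.    -0.001]  then cm [19.43 29.11 -0.06] alt turn 3.141
t 20.25 pos [ 0.4648 -0.3284  0.0094] phi 0.639 tilt [ 0.001 -0.    -1.   ] j7 1.38 w 4.05 gf 14.9
  turn rotvec [ 0.     0.001 -0.936]  then cm [-11.88  32.92  -0.06] alt turn 2.206
```

Call:
carry_out:
  claw: [3,3,3,3,3,3,3,3,3,3,3,3,3,3,3,3,3,3,3]
  delta_pos:
    - [0,0,-2]
    - [0,0,-3]
    - [0,0,-3]
    - [0,0,-3]
    - [0,0,-1.5]
    - [3.29,1.19,0]
    - [3.29,1.19,0]
    - [3.29,1.19,0]
    - [3.29,1.19,0]
    - [3.29,1.19,0]
    - [3.29,1.19,0]
    - [3.29,1.19,0]
    - [3.29,1.19,0]
    - [3.3,1.18,0]
    - [3.3,1.18,0]
    - [0,0,3]
    - [0,0,3]
    - [0,0,2.5]
    - [0,0,0]
    - [0,0,0]
  angular:
    - [0,0,0.127]
    - [0,0,0.127]
    - [0,0,0.127]
    - [0,0,0.127]
    - [0,0,0.127]
    - [0,0,0]
    - [0,0,0]
    - [0,0,0]
    - [0,0,0]
    - [0,0,0]
    - [0,0,0]
    - [0,0,0]
    - [0,0,0]
    - [0,0,0]
    - [0,0,0]
    - [0,0,0]
    - [0,0,0]
    - [0,0,0]
    - [0,0,0]
    - [0,0,0]

```text
$.delta_pos: bad value
```

Claw list was one entry short; resending.

Call:
carry_out:
  claw: [3,3,3,3,3,3,3,3,3,3,3,3,3,3,3,3,3,3,3,3]
  delta_pos:
    - [0,0,-2]
    - [0,0,-3]
    - [0,0,-3]
    - [0,0,-3]
    - [0,0,-1.5]
    - [3.29,1.19,0]
    - [3.29,1.19,0]
    - [3.29,1.19,0]
    - [3.29,1.19,0]
    - [3.29,1.19,0]
    - [3.29,1.19,0]
    - [3.29,1.19,0]
    - [3.29,1.19,0]
    - [3.3,1.18,0]
    - [3.3,1.18,0]
    - [0,0,3]
    - [0,0,3]
    - [0,0,2.5]
    - [0,0,0]
    - [0,0,0]
  angular:
    - [0,0,0.127]
    - [0,0,0.127]
    - [0,0,0.127]
    - [0,0,0.127]
    - [0,0,0.127]
    - [0,0,0]
    - [0,0,0]
    - [0,0,0]
    - [0,0,0]
    - [0,0,0]
    - [0,0,0]
    - [0,0,0]
    - [0,0,0]
    - [0,0,0]
    - [0,0,0]
    - [0,0,0]
    - [0,0,0]
    - [0,0,0]
    - [0,0,0]
    - [0,0,0]

```text
clock: 22.25
position: [0.5818, 0.001, 0.0491]
ee_rot: [-2.217, -2.225, 0.002]
force: [1.4, -0.2, -0.6]
width: 0.434
gripper_force: 14.9
```

```bash
python3 - <<'E'
from h import *
avg(2);go([.5823,.0013,.0097],.004)
E
```

```text
avg [0.5828 0.0011 0.0502] sd [0.0002 0.     0.0002]
t 22.35 pos [0.583  0.0011 0.0504] phi 0.004 tilt [ 0.002  0.    -1.   ] j7 0.23 w 4.02 gf 14.9
  turn rotvec [ 0.002 -0.    -0.   ]  then cm [ 0.02 -0.07  4.07] alt turn 3.141
```

Call:
carry_out:
  claw: [3,3,3,3,3,3,3,6.5,6.5,6.5,6.5,6.5,6.5,6.5,6.5,6.5]
  delta_pos:
    - [0.02,-0.05,1.5]
    - [0,0,1.5]
    - [0,0,0.7]
    - [0,0,0.3]
    - [0,0,0.1]
    - [0,0,0]
    - [0,0,0]
    - [0,0,0]
    - [0,0,0]
    - [0,0,0]
    - [0,0,-2]
    - [0,0,-3.5]
    - [0,0,-3.5]
    - [0,0,-3]
    - [0,0,-3]
    - [0,0,0]
  angular:
    - [0,0,0]
    - [0,0,0]
    - [0,0,0]
    - [0,0,0]
    - [0,0,0]
    - [0,0,0]
    - [0,0,0]
    - [0,0,0]
    - [0,0,0]
    - [0,0,0]
    - [0,0,0]
    - [0,0,0]
    - [0,0,0]
    - [0,0,0]
    - [0,0,0]
    - [0,0,0]

```text
clock: 23.95
position: [0.5842, 0.0013, 0.1621]
ee_rot: [2.214, 2.222, 0.009]
force: [0.0, 0.5, -0.3]
width: 0.71
gripper_force: 0.0
```

```bash
python3 - <<'E'
from h import *
q=np.load("poses.npz")["fan"]
avg(2)
go([*q[:2],.12],q[2]); go([*q[:2],.12],q[2]+np.pi/2)
E
```

```text
avg [0.5825 0.0016 0.1593] sd [0.0005 0.0001 0.0007]
t 24.05 pos [0.582  0.0017 0.1585] phi 0.004 tilt [ 0.002  0.    -1.   ] j7 0.16 w 6.5 gf 0.0
  turn rotvec [ 0.002  0.    -0.813]  then cm [-25.81 -27.46   3.85] alt turn 2.328
t 24.05 pos [0.582  0.0017 0.1585] phi 0.004 tilt [ 0.002  0.    -1.   ] j7 0.16 w 6.5 gf 0.0
  turn rotvec [ 0.001 -0.001  0.758]  then cm [-27.46  25.81   3.85] alt turn -2.384
```

Call:
carry_out:
  claw: [6,6,6,6,6,6,6,6,6,6,6,6,6,6,6,6,6,6,6,6]
  delta_pos:
    - [-3.43,-0.01,0]
    - [-3.43,-0.01,0]
    - [-3.43,-0.01,0]
    - [-3.43,-0.01,0]
    - [-3.43,-0.01,0]
    - [-3.43,-0.01,0]
    - [-3.43,-0.01,0]
    - [-3.43,-0.01,0]
    - [-3.42,-0.01,0]
    - [-3.42,-0.01,0]
    - [-3.42,-0.01,0]
    - [0,0,0.6]
    - [0,0,0.6]
    - [0,0,0.6]
    - [0,0,0.6]
    - [0,0,0.7]
    - [0,0,0.7]
    - [0,0,0]
    - [0,0,0]
    - [0,0,0]
  angular:
    - [0,0,0]
    - [0,0,0]
    - [0,0,0]
    - [0,0,0]
    - [0,0,0]
    - [0,0,0]
    - [0,0,0]
    - [0,0,0]
    - [0,0,0]
    - [0,0,0]
    - [0,0,0]
    - [0,0,-0.135]
    - [0,0,-0.135]
    - [0,0,-0.135]
    - [0,0,-0.136]
    - [0,0,-0.136]
    - [0,0,-0.136]
    - [0,0,0]
    - [0,0,0]
    - [0,0,0]

```text
clock: 26.05
position: [0.5819, -0.3754, 0.1198]
ee_rot: [-1.161, -2.919, -0.0]
force: [0.0, -0.2, -0.8]
width: 0.653
gripper_force: 0.0
```

```bash
python3 - <<'E'
from h import *
q=np.load("poses.npz")["fan"]
t=arm.get_image("top"); s=arm.get_image("side")
fit("transformer",[.582,.001],[t,s],yaws=[0]); fit("module",[.581,-.129],[s],z0=.01,yaws=[0]);fit("heat_sink",[.581,-.129],[t,s],z0=.038,yaws=[0]);fit("fan",q[:2],[s],yaws=[q[2]])
go([*q[:2],.02],q[2])
E
```

```text
transformer xy mm [ 5.809e+02 -1.000e-01] yaw 0.027 cost 0.11 per view cm [[58.11, -0.01], [57.98, -0.01]]
module xy mm [ 576.1 -134.2] yaw 0.197 cost 0.628 per view cm [[57.61, -13.42]]
heat_sink xy mm [ 578.4 -129.6] yaw 0.006 cost 0.079 per view cm [[57.87, -12.92], [57.76, -13.2]]
fan xy mm [ 582.  -375.6] yaw 0.829 cost 0.04 per view cm [[58.21, -37.56]]
t 26.45 pos [ 0.5821 -0.3754  0.1202] phi 0.817 tilt [ 0. -0. -1.] j7 1.47 w 6.0 gf 0.0
  turn rotvec [ 0.     0.    -0.001]  then cm [-1.000e-02  4.000e-02  1.002e+01] alt turn 3.141
```

Call:
carry_out:
  claw: [6,6,6,6,6,6,6,1.5,1.5,1.5,1.5,1.5,1.5,1.5]
  delta_pos:
    - [0,0.04,2]
    - [0,0,2.5]
    - [0,0,2.5]
    - [0,0,1.7]
    - [0,0,0.8]
    - [0,0,0.5]
    - [0,0,0]
    - [0,0,0]
    - [0,0,0]
    - [0,0,0]
    - [0,0,0]
    - [0,0,0]
    - [0,0,0]
    - [0,0,0]
  angular:
    - [0,0,0]
    - [0,0,0]
    - [0,0,0]
    - [0,0,0]
    - [0,0,0]
    - [0,0,0]
    - [0,0,0]
    - [0,0,0]
    - [0,0,0]
    - [0,0,0]
    - [0,0,0]
    - [0,0,0]
    - [0,0,0]
    - [0,0,0]

```text
clock: 27.85
position: [0.5824, -0.3752, 0.0203]
ee_rot: [1.156, 2.921, 0.0]
force: [-0.1, 0.2, 2.5]
width: 0.271
gripper_force: 15.0
```

```bash
python3 - <<'E'
from h import *
q=np.load("poses.npz")["fan"]
avg(2);go([*q[:2],.02],q[2])
c=np.array([.5822,-.1286]); yw=.004; print("fan goal",c+.0875*np.array([np.sin(yw),-np.cos(yw)])," cap goal",c+.085*np.array([np.cos(yw),np.sin(yw)]))
go([.5840,-.2155,.02],1.575)
E
```

```text
avg [ 0.5823 -0.3752  0.0202] sd [0. 0. 0.]
t 27.95 pos [ 0.5823 -0.3752  0.0202] phi 0.817 tilt [ 0. -0. -1.] j7 1.49 w 2.48 gf 15.0
  turn rotvec [ 0.  0. -0.]  then cm [-0.    0.01  0.02] alt turn 3.141
fan goal [ 0.58255   -0.2160993]  cap goal [ 0.66719932 -0.12826   ]
t 27.95 pos [ 0.5823 -0.3752  0.0202] phi 0.817 tilt [ 0. -0. -1.] j7 1.49 w 2.48 gf 15.0
  turn rotvec [ 0.     0.    -0.758]  then cm [-0.23 15.97  0.02] alt turn 2.384
```

Call:
carry_out:
  claw: [1.5,1.5,1.5,1.5,1.5,1.5,1.5,1.5,1.5,1.5,1.5,1.5,1.5,1.5,1.5,1.5,1.5,1.5]
  delta_pos:
    - [0,0,-1]
    - [0,0,-2]
    - [0,0,-2]
    - [0,0,-1.5]
    - [0,0,-1]
    - [0,0,-0.5]
    - [0,2,0]
    - [-0.17,3,0]
    - [0,3,0]
    - [0,3,0]
    - [0,3,0]
    - [0,1.97,0]
    - [0,0,0]
    - [0,0,2]
    - [0,0,2.5]
    - [0,0,2]
    - [0,0,0]
    - [0,0,0]
  angular:
    - [0,0,-0.126]
    - [0,0,-0.126]
    - [0,0,-0.126]
    - [0,0,-0.126]
    - [0,0,-0.127]
    - [0,0,-0.127]
    - [0,0,0]
    - [0,0,0]
    - [0,0,0]
    - [0,0,0]
    - [0,0,0]
    - [0,0,0]
    - [0,0,0]
    - [0,0,0]
    - [0,0,0]
    - [0,0,0]
    - [0,0,0]
    - [0,0,0]

```text
clock: 29.75
position: [0.583, -0.2162, 0.0351]
ee_rot: [0.005, -3.141, 0.0]
force: [0.1, 0.3, 0.3]
width: 0.269
gripper_force: 15.0
```

```bash
python3 - <<'E'
from h import *
avg(3);go([.5834,-.2155,.0205],1.575)
E
```

```text
avg [ 0.5839 -0.2162  0.0361] sd [0.0002 0.0001 0.0002]
t 29.9 pos [ 0.5841 -0.2161  0.0363] phi 1.574 tilt [ 0.002 -0.001 -1.   ] j7 1.87 w 2.48 gf 15.0
  turn rotvec [-0.001  0.002 -0.001]  then cm [0.07 0.06 1.58] alt turn 3.141
```

Call:
carry_out:
  claw: [1.5,1.5,1.5,1.5,1.5,5,5,5,5,5,5,5,5,5]
  delta_pos:
    - [0.04,0.05,0.8]
    - [0,0,0.5]
    - [0,0,0.3]
    - [0,0,0.05]
    - [0,0,0]
    - [0,0,0]
    - [0,0,0]
    - [0,0,0]
    - [0,0,-2]
    - [0,0,-3.5]
    - [0,0,-3.5]
    - [0,0,-3.5]
    - [0,0,-1.5]
    - [0,0,0]
  angular:
    - [0,0,0]
    - [0,0,0]
    - [0,0,0]
    - [0,0,0]
    - [0,0,0]
    - [0,0,0]
    - [0,0,0]
    - [0,0,0]
    - [0,0,0]
    - [0,0,0]
    - [0,0,0]
    - [0,0,0]
    - [0,0,0]
    - [0,0,0]

```text
clock: 31.3
position: [0.5844, -0.2155, 0.1612]
ee_rot: [-0.006, 3.137, -0.002]
force: [0.8, -1.1, 0.1]
width: 0.545
gripper_force: 0.0
```

```bash
python3 - <<'E'
from h import *
q=np.load("poses.npz")["capacitor"]
avg(3);go([*q[:2],.1],1.575);go([*q[:2],.1],.004)
E
```

```text
avg [ 0.5827 -0.2149  0.1582] sd [0.0005 0.0002 0.0008]
t 31.45 pos [ 0.5822 -0.2147  0.1573] phi 1.575 tilt [-0.002  0.001 -1.   ] j7 1.86 w 5.0 gf 0.0
  turn rotvec [ 0.001 -0.002 -0.   ]  then cm [10.05 20.9   5.73] alt turn 3.142
t 31.45 pos [ 0.5822 -0.2147  0.1573] phi 1.575 tilt [-0.002  0.001 -1.   ] j7 1.86 w 5.0 gf 0.0
  turn rotvec [ 2.000e-03 -1.000e-03 -1.571e+00]  then cm [-20.9   10.05   5.73] alt turn 1.571
```

Call:
carry_out:
  claw: [6,6,6,6,6,6,6,6,6,6,6,6]
  delta_pos:
    - [1.44,3,0.5]
    - [1.44,3,0.5]
    - [1.44,3,0.5]
    - [1.45,3,1]
    - [1.45,3,1]
    - [1.45,3,1]
    - [1.45,3,1]
    - [0,0,0]
    - [0,0,0]
    - [0,0,0]
    - [0,0,0]
    - [0,0,0]
  angular:
    - [0,0,0]
    - [0,0,0]
    - [0,0,0]
    - [0,0,0]
    - [0,0,0]
    - [0,0,0]
    - [0,0,0]
    - [0,0,0]
    - [0,0,0]
    - [0,0,0]
    - [0,0,0]
    - [0,0,0]

```text
clock: 32.65
position: [0.4812, -0.0063, 0.1035]
ee_rot: [-0.004, 3.141, -0.0]
force: [1.2, -0.9, 0.1]
width: 0.655
gripper_force: 0.0
```

```bash
python3 - <<'E'
from h import *
t=arm.get_image("top"); s=arm.get_image("side")
fit("fan",[.583,-.216],[t,s],yaws=[1.57]);fit("capacitor",[.481,-.006],[t,s],yaws=[0])
go([.4815,-.006,.012],1.575)
E
```

```text
fan xy mm [ 582.4 -215.1] yaw 1.592 cost 0.05 per view cm [[58.17, -21.47], [58.16, -21.61]]
no capacitor 476.615611789198
capacitor xy mm [479.1  -8. ] yaw 0.064 cost 0.088 per view cm [[47.91, -0.8]]
t 32.95 pos [ 0.4809 -0.0055  0.1036] phi 1.575 tilt [ 0.  0. -1.] j7 1.47 w 6.02 gf 0.0
  turn rotvec [ 0.  0. -0.]  then cm [-0.06 -0.05  9.16] alt turn 3.141
```

Call:
carry_out:
  claw: [6,6,6,6,6,6,6,2,2,2,2,2,2,2]
  delta_pos:
    - [-0.04,-0.05,2]
    - [0,0,2]
    - [0,0,2]
    - [0,0,1.6]
    - [0,0,0.9]
    - [0,0,0.45]
    - [0,0,0]
    - [0,0,0]
    - [0,0,0]
    - [0,0,0]
    - [0,0,0]
    - [0,0,0]
    - [0,0,0]
    - [0,0,0]
  angular:
    - [0,0,0]
    - [0,0,0]
    - [0,0,0]
    - [0,0,0]
    - [0,0,0]
    - [0,0,0]
    - [0,0,0]
    - [0,0,0]
    - [0,0,0]
    - [0,0,0]
    - [0,0,0]
    - [0,0,0]
    - [0,0,0]
    - [0,0,0]
  force: 10

```text
clock: 34.35
position: [0.4814, -0.0059, 0.0143]
ee_rot: [-0.007, 3.141, 0.0]
force: [-0.8, -0.4, 5.9]
width: 0.324
gripper_force: 10.0
```

```bash
python3 - <<'E'
from h import *
avg(2);go([.6682,-.1278,.014],1.575)
E
```

```text
avg [ 0.4814 -0.0059  0.0143] sd [0. 0. 0.]
t 34.45 pos [ 0.4814 -0.0059  0.0143] phi 1.575 tilt [ 0.  0. -1.] j7 1.46 w 2.95 gf 10.0
  turn rotvec [ 0.  0. -0.]  then cm [-18.63 -12.27   0.03] alt turn 3.141
```

Call:
carry_out:
  claw: [2,2,2,2,2,2,2,2,2,2,2,2,2,2,2,2,2,2,2]
  delta_pos:
    - [0,0,-2]
    - [0,0,-3.5]
    - [0,0,-3.5]
    - [0,0,-3]
    - [-2.3,-1.53,0]
    - [-2.3,-1.53,0]
    - [-2.3,-1.53,0]
    - [-2.34,-1.53,0]
    - [-2.34,-1.53,0]
    - [-2.34,-1.53,0]
    - [-2.34,-1.53,0]
    - [-2.34,-1.54,0]
    - [0,0,0]
    - [0,0,2.5]
    - [0,0,3]
    - [0,0,2.5]
    - [0,0,1.5]
    - [0,0,0]
    - [0,0,0]
  angular:
    - [0,0,0]
    - [0,0,0]
    - [0,0,0]
    - [0,0,0]
    - [0,0,0]
    - [0,0,0]
    - [0,0,0]
    - [0,0,0]
    - [0,0,0]
    - [0,0,0]
    - [0,0,0]
    - [0,0,0]
    - [0,0,0]
    - [0,0,0]
    - [0,0,0]
    - [0,0,0]
    - [0,0,0]
    - [0,0,0]
    - [0,0,0]

```text
clock: 36.35
position: [0.6679, -0.1275, 0.0396]
ee_rot: [-0.007, 3.141, 0.0]
force: [-0.2, -0.3, -0.9]
width: 0.32
gripper_force: 10.0
```

```bash
python3 - <<'E'
from h import *
avg(3);go([.6678,-.1277,.0145],1.575)
E
```

```text
avg [ 0.6686 -0.1277  0.0405] sd [0.0001 0.     0.0001]
t 36.5 pos [ 0.6687 -0.1277  0.0406] phi 1.575 tilt [ 0.002 -0.    -1.   ] j7 1.7 w 2.99 gf 10.0
  turn rotvec [-0.     0.002 -0.   ]  then cm [0.09 0.   2.61] alt turn 3.141
```

Call:
carry_out:
  claw: [2,2,2,2,2,2,5,5,5,5,5,5,5,5,5]
  delta_pos:
    - [0.05,0,1]
    - [0,0,1]
    - [0,0,0.4]
    - [0,0,0.22]
    - [0,0,0]
    - [0,0,0]
    - [0,0,0]
    - [0,0,0]
    - [0,0,0]
    - [0,0,-2]
    - [0,0,-3.5]
    - [0,0,-3.5]
    - [0,0,-3]
    - [0,0,-2]
    - [0,0,0]
  angular:
    - [0,0,0]
    - [0,0,0]
    - [0,0,0]
    - [0,0,0]
    - [0,0,0]
    - [0,0,0]
    - [0,0,0]
    - [0,0,0]
    - [0,0,0]
    - [0,0,0]
    - [0,0,0]
    - [0,0,0]
    - [0,0,0]
    - [0,0,0]
    - [0,0,0]

```text
clock: 38.0
position: [0.6691, -0.128, 0.1563]
ee_rot: [-0.006, 3.136, -0.001]
force: [0.4, 0.4, 0.5]
width: 0.544
gripper_force: 0.0
```

Call:
carry_out:
  claw: [5,5,5,5,5,5,5,5,5,5,5,5,5,5]
  delta_pos:
    - [0.5,3,0]
    - [0.5,3.5,0]
    - [0.5,3.5,0]
    - [0.5,3.5,0]
    - [0.5,3.5,0]
    - [0.5,3.5,0]
    - [0.5,3.5,0]
    - [0.5,3.5,0]
    - [0.5,3.5,0]
    - [0.5,3.5,0]
    - [0.5,3.5,0]
    - [0.5,3.5,0]
    - [0.5,2,0]
    - [0,0,0]
  angular:
    - [0,0,0]
    - [0,0,0]
    - [0,0,0]
    - [0,0,0]
    - [0,0,0]
    - [0,0,0]
    - [0,0,0]
    - [0,0,0]
    - [0,0,0]
    - [0,0,0]
    - [0,0,0]
    - [0,0,0]
    - [0,0,0]
    - [0,0,0]

```text
clock: 39.4
position: [0.5979, 0.3118, 0.1513]
ee_rot: [0.016, -3.139, -0.003]
force: [0.1, -0.1, -0.3]
width: 0.54
gripper_force: 0.0
```

```bash
python3 - <<'E'
from h import *
t,s=arm.get_image("top"),arm.get_image("side")
for l,n,z,y in (("plate",[.582,-.1285],0,0),("load_box",[.5825,.131],0,0),("heat_sink",[.579,-.129],.038,0),("transformer",[.581,0],0,0),("fan",[.582,-.216],0,1.57),("capacitor",[.667,-.128],0,0)):
    fit(l,n,[t,s],z0=z,yaws=[y])
im=[cv2.resize(p["frame"][r:r+h,c:c+w,::-1],None,fx=f,fy=f,interpolation=cv2.INTER_CUBIC) for p,r,c,h,w,f in((t,100,180,190,200,2),(s,140,200,190,200,2))]
cv2.imwrite("pics/f.png",np.hstack(im))
E
```

```text
plate xy mm [ 582.  -128.2] yaw 0.013 cost 0.577 per view cm [[58.23, -12.78], [58.09, -12.79]]
load_box xy mm [582.6 131. ] yaw 0.007 cost 0.046 per view cm [[58.3, 13.13], [58.15, 12.95]]
heat_sink xy mm [ 578.5 -129.4] yaw 0.013 cost 0.058 per view cm [[57.98, -12.89], [57.8, -13.01]]
transformer xy mm [5.807e+02 3.000e-01] yaw -0.003 cost 0.148 per view cm [[58.07, 0.03], [58.07, 0.03]]
fan xy mm [ 582.5 -214.7] yaw 1.563 cost 0.098 per view cm [[58.26, -21.47], [58.17, -21.54]]
capacitor xy mm [ 665.4 -127.9] yaw 0.194 cost 0.085 per view cm [[66.58, -12.77], [66.49, -12.89]]
```

View pics/f.png

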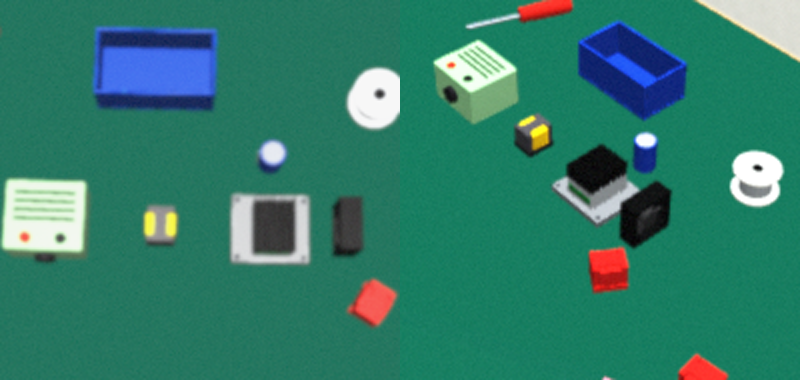

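The final view shows everything in place: load box, transformer and plate in a row, the stack on the plate, the fan at right and the capacitor behind. The bin, spool and screwdriver have not moved. All measured offsets are within about 3 mm, so I'm handing the job in.

```bash
python3 -c "
from cell import arm
print(arm.sign_off())"
```

```text
the job is handed in; nothing more can be done
None
```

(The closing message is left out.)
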